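# Set a sine plate to 20 degrees on a gauge block stack

## Task

Set the sine plate to 20 degrees for drilling the bracket strapped to it: swing the plate up by its end stop, stand the middle one of the three gauge block stacks (68.4 mm tall) upright on the base, squarely under the middle of the plate's free roller, and bring the plate down until the roller rests firmly on the stack. Leave the short and the tall stack standing where they are.

Things in the scene. Friction and masses are not known exactly. Their poses are not given: they have to be found in the camera images.
- sine_base: base of the sine plate: ground steel block 270 x 110 x 25 mm fixed to the bench, with a slotted friction quadrant and black knob on its right (-y) side near the hinge. Origin at the centre of its underside, x along it from the free end to the hinge end, z up. Top face 25 mm above the origin; hinge axis (parallel to y) at x = +110, z = +35 mm
- sine_plate (a joint): angle of the hinged plate, rad: 0 lying down, growing as its free (-x) end swings up, stop at 0.56 (32 degrees). Friction holds it wherever it is left; at the end stop about 10 N swings it up, 4 N pushes it down. Aluminium, 90 mm wide, 14 mm thick, ends 225 mm from the hinge axis; faces 4 and 18 mm above the line through the roller axes (at 0: the base's x)
- roller (a point): centre of the dark steel free roller under the plate, 20 mm diameter, 100 mm long, parallel to y, 200 mm from the hinge axis. At angle a its underside is 200 x sin(a) mm above the base's top face. The plate overhangs it by 25 mm, so the stack's place lies under the plate: reach it slanting in from the free end. Axes as the plate's: x to the hinge, z square to its face
- end_stop (a point): centre of the end stop, a steel bar standing on the free end of the plate, to swing it by: 12 mm along the plate, 50 mm across (y), 36 mm high, its foot on the plate's top face; 219 mm from the hinge axis along the plate, 36 mm above the line through the roller axes. Axes as the plate's
- bracket (a point): centre of the grey cast bracket strapped on the plate, the part to be drilled, 60 x 40 mm and 28 mm high, fixed to the plate 95 mm from the hinge axis; stays as it is
- stack_short_mid (a point): centre of the short gauge block stack: steel blocks held together as one piece, 45 (x) x 30 (y) x 51.8 (z) mm, dark end blocks, brass dot on top; stays on the board
- stack_middle_mid (a point): centre of the middle gauge block stack, one solid steel piece 45 (x) x 30 (y) x 68.4 (z) mm, z up, about 0.7 kg; under the roller its 45 mm side shall lie along the base's x. For 20 degrees it stands under the roller with its centre 188 mm (200 x cos 20) from the hinge axis towards the free end
- stack_tall_mid (a point): centre of the tall gauge block stack, one piece 45 (x) x 30 (y) x 84.5 (z) mm; stays on the board
- gauge_board: dark wooden board with green felt, 110 x 320 x 12 mm, fixed to the bench; the three stacks stand on it in a row along its y, about 115 mm apart, in any order. Origin at the centre of its underside
There are look-alikes about, which are no part of the job. What is shaped like the part that bears stack_tall_mid but red is not meant. Leave any orange look-alike of the part that bears stack_middle_mid alone.

How it is judged:
By the outcome, as a careful person would: the job done as asked, in the order asked, and still so for the second after the job is handed in, with the robot touching nothing.
It also fails if it takes over 62 s, if anything falls off the work surface, if the arm or the gripper's body presses on something with over 40 N, if the wrist force passes 120 N, or if a joint passes its speed limit or range.

## Robot

A 7-joint arm with a two-finger parallel gripper is mounted at the origin on the work surface. World frame = base frame: x ahead of the robot, y to its left, z up, the work surface at z = 0. Lengths are in m, angles in rad, forces in N, time in s.
With the tool pointing down it reaches from about 0.425 to 0.95 m from the base axis. Payload 16.7 kg.
Tool frame: the origin (TCP) lies between the finger pads; the fingertips stand 17 mm ahead of it and the grasp point (between the pads) lies 2 mm behind it; z points along the fingers, y is the line along which they close (so a half turn about z gives the same grasp; the last joint's range is limited). The gripper opens to 94 mm and grips with 3 to 60 N. Pads are 16 mm wide; open, the fingers measure 119 mm over their backs; the gripper's body (75 mm by 177 mm) begins 78 mm behind the grasp point.
Start: joints at [1.022, 0.426, 0.074, 1.606, -0.034, 1.111, -0.067], TCP at [0.263, -0.622, 0.198] pointing down, gripper open.
Joint ranges: [-2.85, 2.85], [-0.5, 2.14], [-1.23, 1.37], [0.21, 2.46], [-1.02, 4.16], [0.16, 2.05], [-2.73, 2.73]. Speed limits (rad/s): [1.89, 1.89, 2.39, 2.39, 3.01, 3.01, 3.01].

## Interface

Orientations are given as a rotation vector (axis times angle).
In Python, from rig import manip gives the robot as it stands.
- The arm moves only by the shell command python3 -m inch 'ROWS'. ROWS is JSON, a list of rows, each a list of 7 numbers: the finger opening in mm, from 0 to 94, then the shift along the tool's x, y, z normalised to -1 to 1, where 1 is 0.03 m, then the turn, a rotation vector about the tool's x, y, z normalised to -1 to 1, where 1 is 5 degrees. A call has 1 to 12 rows; each row shifts and turns the commanded pose from where the row before left it, along the tool's axes as they then stand; what a row does not reach is not made up. A row lasts 1/8 s, in which the tool goes at most 62.5 mm and 10.7 degrees, less where a joint would pass 70% of its speed; a pose out of reach is approached as far as the arm can. A call with a number of a shift or a turn outside -1 to 1 is refused whole. A call with a gripper value outside its range is refused whole. The fingers move at their own pace and stop on an object; the grip force is fixed at half the most. Time passes only in rows, so rows that do not move let the fingers close. It gives the time, the measured TCP pose, the force, the opening and the grip force at its end, in the units of the state.
- manip.read_state(): the state, without advancing time (a new reading comes with each control period).
- manip.get_image(name): name is "scene" or "top"; returns a dict with "img" (420x560x3 uint8, blue, green, red), "range_z" (420x560 float32, m along the optical axis (not along the pixel's ray), 0 where there is no reading), "fx", "fy", "cx", "cy" (pixels), "k1" (the pictures are not rectified: a ray, as slopes to the right and down, at radius r is drawn at 1 + k1 r^2 times it, then the intrinsics apply), "rvec" (rotation vector, rad) and "tvec" (3), from world to camera coordinates, as OpenCV has them. Camera axes: x right, y down, z forward; pixel columns grow to the right and rows downward; lengths in m; the calibration is good to about 2 mm. A picture is of the moment at which its call begins.
- manip.finish_job(): hands the job in; it is judged then, once.
The state is a dict: "time": time; "joints": joint angles; "dq": joint speeds; "joint_torque": joint torques, N m; "tool_pos": TCP position; "eef_rot": TCP orientation; "ft_force": force on the tool from outside, world axes, zero at the start; "moment": the same for the moment, N m; "opening": finger opening in m; "finger_force": force on a finger pad.
Only numpy, scipy, OpenCV 4.12 (cv2) and the standard library are available. Lean on these libraries where they do the work, as an engineer would, in place of code of your own. Each camera call takes 0.05 s, during which the arm holds its last target. There are 200 camera calls.

## Working session

There is one attempt and no reset: what is moved stays moved. The work goes in short steps, Python scripts to look and compute and a shell command to move; the robot and the scene stay as the last step left them, time stands still between calls to the robot, and variables do not carry over. Pictures are saved under pics/ and viewed, at most 10 in all, crops included, and the job is handed in when it is done.

```bash
ls; mkdir -p pics
cat > h.py <<'E'
import numpy as np, cv2
from rig import manip
from scipy.spatial.transform import Rotation as R
def cloud(d):
    h,w=d["range_z"].shape; u,v=np.meshgrid(np.arange(w),np.arange(h))
    K=np.array([[d["fx"],0,d["cx"]],[0,d["fy"],d["cy"]],[0,0,1.]])
    p=cv2.undistortPoints(np.stack([u,v],-1).reshape(-1,1,2).astype(np.float64),K,np.array([d["k1"],0,0,0,0.])).reshape(h,w,2)
    z=d["range_z"]; c=np.dstack([p[...,0]*z,p[...,1]*z,z])
    Rm=cv2.Rodrigues(np.array(d["rvec"],float))[0]
    return (c-np.array(d["tvec"]).ravel())@Rm
E
python3 - <<'E'
from h import *
for n in ("scene","top"):
    d=manip.get_image(n); cv2.imwrite(f"pics/{n}0.png",d["img"]); P=cloud(d); np.save(f"{n}0.npy",P)
    print(n,d["fx"],d["k1"],d["rvec"],d["tvec"])
print(manip.read_state())
E
```

```text
pics
scene 524.9231019708374 -0.0023120466903525216 [ 2.22398251  1.40197871 -0.42904979] [-0.30238159 -0.26213849  1.24299951]
top 396.0704840599657 -0.07955593094206394 [ 2.13175638 -2.18424675  0.16446267] [0.11800284 0.48001189 0.77772627]
{'time': 0.1, 'joints': array([ 1.02151663,  0.42664999,  0.07383357,  1.60655046, -0.03411458,
        1.11080449, -0.06709775]), 'dq': array([-3.32234902e-04, -1.89805406e-04, -3.32728302e-04, -1.72172662e-03,
        5.73452343e-05, -2.28944900e-04, -6.32679418e-04]), 'joint_torque': array([ 9.25489498e-03, -9.37459803e+01,  3.67764249e+00, -4.55041730e+01,
       -4.86461492e-02,  1.67130819e-02, -3.47919820e-05]), 'tool_pos': array([ 0.26254907, -0.62139873,  0.19775476]), 'eef_rot': array([-3.07794881e+00, -6.23548675e-01,  4.49381000e-04]), 'ft_force': array([ 0.3260041 ,  0.52440141, -1.03239174]), 'moment': array([ 0.01954489, -0.00718287,  0.00790089]), 'finger_force': 0.0, 'opening': 0.09405442991321994}
```

View pics/scene0.png

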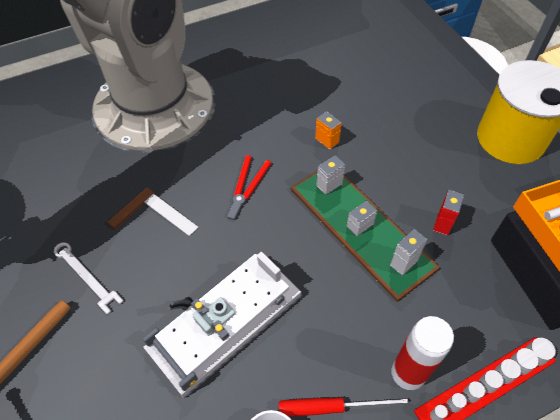

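View pics/top0.png

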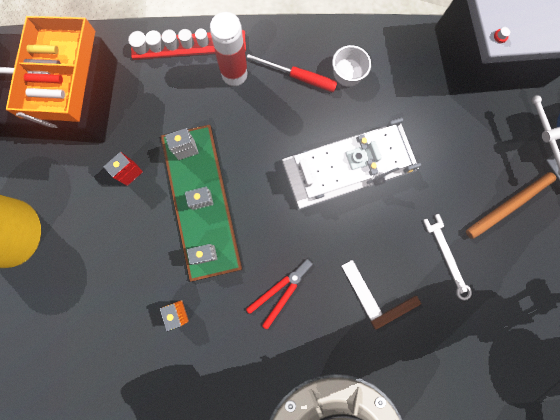

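Scene view: the plate has its end stop near (270,265) and its hinge near (165,365). The three stacks on the green board are at (330,175), (361,218) and (408,250), with orange and red decoys off the board. In the top view the free end is at (292,180), the hinge at (410,150), and the stack tops at (180,140), (199,197) and (203,253).

Run:
```python
from h import *
for n in ("top","scene"):
    P=np.load(f"{n}0.npy"); img=cv2.imread(f"pics/{n}0.png")
    hsv=cv2.cvtColor(img,cv2.COLOR_BGR2HSV)
    # bench & green
    g=cv2.inRange(hsv,(60,80,40),(90,255,255))>0
    x=P[g]; x=x[abs(x[:,2]-.012)<.006]; 
    r=cv2.minAreaRect((x[:,:2]*1000).astype(np.float32)); print(n,"board",r,np.median(x[:,2]))
    # stacks: points above board
    c=np.array(r[0])/1000; 
    m=(np.linalg.norm(P[...,:2]-c,axis=2)<.2)&(P[...,2]>.045)&(P[...,2]<.13)&(hsv[...,1]<255)
    k,l,s,_=cv2.connectedComponentsWithStats(m.astype(np.uint8))
    for i in range(1,k):
        if s[i,4]<60: continue
        q=P[l==i]; zt=np.percentile(q[:,2],90); t=q[q[:,2]>zt-.006]
        print(s[i],"top z",np.median(t[:,2]),cv2.minAreaRect((t[:,:2]*1000).astype(np.float32)))
    # sine plate: points z>.03..; 
    m=(P[...,0]>.3)&(P[...,0]<.75)&(abs(P[...,1])<.22)
    for lo,hi in ((.018,.03),(.046,.06),(.075,.1)):
        mm=(m&(P[...,2]>lo)&(P[...,2]<hi)).astype(np.uint8)
        k,l,s,_=cv2.connectedComponentsWithStats(mm)
        for i in range(1,k):
            if s[i,4]<25: continue
            q=P[l==i]; print(lo,s[i],np.median(q[:,2]),cv2.minAreaRect((q[:,:2]*1000).astype(np.float32)))
```

```text
top board ((509.5841979980469, 268.5788879394531), (307.4732971191406, 97.3184585571289), 11.635946273803711) 0.013741023351042835
[165 128  31  29 583] top z 0.09774060253878723 ((618.5947265625, 296.3236999511719), (31.437265396118164, 45.22412109375), 16.540258407592773)
[104 152  33  30 547] top z 0.0856705722429834 ((573.8228759765625, 419.6767883300781), (33.43947219848633, 45.63861846923828), 43.78806686401367)
[185 186  27  21 398] top z 0.06505365937304111 ((509.9865417480469, 263.7614440917969), (30.36873435974121, 45.15278625488281), 13.328454971313477)
[187 244  29  21 440] top z 0.08155488594739846 ((395.6845397949219, 256.4529724121094), (30.3011417388916, 45.380550384521484), 11.2847318649292)
0.018 [398 124  19  40 176] 0.02621019747794058 ((620.6485595703125, -174.92396545410156), (91.1225357055664, 10.432217597961426), 16.989425659179688)
0.018 [363 126  23   8  28] 0.0264240412654166 ((651.5678100585938, -106.83184814453125), (3.9394259452819824, 50.30143737792969), 17.840837478637695)
0.018 [283 155  91  53 993] 0.02636890010731011 ((564.1355590820312, -2.27995300
[... 2806 characters left out ...]
8 ((548.2630615234375, -114.309814453125), (6.443700790405273, 31.870031356811523), 18.936626434326172)
0.075 [212 300  14  15 161] 0.08085882652369282 ((581.38427734375, -52.81584930419922), (22.077072143554688, 23.333602905273438), 67.87867736816406)
0.075 [195 302   7   7  38] 0.07889159925825225 ((561.4896240234375, -82.16370391845703), (9.992352485656738, 10.533894538879395), 76.04047393798828)
0.075 [192 311  20  22 180] 0.08272741609546416 ((591.5728149414062, -88.04997253417969), (40.25518798828125, 11.964110374450684), 16.587759017944336)
0.075 [214 324   9   8  44] 0.07908267516561632 ((611.2255859375, -66.68791961669922), (15.22105884552002, 9.809807777404785), 2.7123634815216064)
```

Run:
```python
import cv2
a=cv2.imread("pics/top0.png")[110:220,260:440]; b=cv2.imread("pics/scene0.png")[240:400,130:310]
a=cv2.resize(a,(400,244),interpolation=2); b=cv2.resize(b,(396,352),interpolation=2)
b=cv2.copyMakeBorder(b,0,0,0,4,0); cv2.imwrite("pics/c1.png",cv2.vconcat([a,b]))
```

```text
(no output)
```

View pics/c1.png

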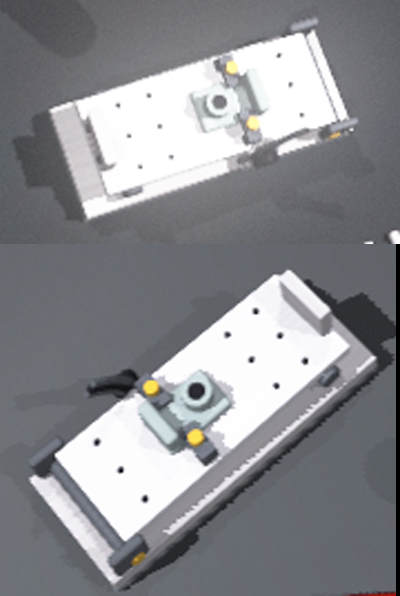

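The middle stack (top at z ≈ 80 mm) is the one nearest the robot, at (0.396, 0.258). The plate is already about 2° up. Next I write a planning helper that turns a target pose into identical tool-frame rows.

```bash
cat >> h.py <<'E'
YAW=np.radians(17.2); C=np.array([.580,-.0502,0])
xb=np.array([np.sin(YAW),-np.cos(YAW),0]); yb=np.array([np.cos(YAW),np.sin(YAW),0]); zb=np.array([0,0,1.])
H=C+.11*xb+.035*zb
def plate(a,s,n):   # TCP over plate: s from hinge, n above roller line; closing along plate
    xp=np.cos(a)*xb-np.sin(a)*zb; nn=np.sin(a)*xb+np.cos(a)*zb
    return np.column_stack([yb,xp,-nn]), H-s*xp+n*nn
def slant(yaw,t,p): # close along 'yaw' dir, tool leaning t toward the -y side
    y=np.array([np.cos(yaw),np.sin(yaw),0]); f=np.array([y[1],-y[0],0])
    z=np.sin(t)*f-np.cos(t)*zb
    return np.column_stack([np.cross(y,z),y,z]), np.array(p,float)
def go(Rt,pt,n=None):
    s=manip.read_state(); R0=R.from_rotvec(s["eef_rot"]); p=R0.inv().apply(pt-s["tool_pos"])
    w=(R0.inv()*R.from_matrix(Rt)).as_rotvec()
    n=n or int(np.ceil(max(np.linalg.norm(p)/.027,np.degrees(np.linalg.norm(w))/4.8,1)))
    d=R.from_rotvec(w/n); A=sum((R.from_rotvec(w/n*k).as_matrix() for k in range(n)),np.zeros((3,3)))
    q=np.linalg.solve(A,p)
    print("t",round(s["time"],2),"pos",s["tool_pos"].round(4),"F",s["ft_force"].round(1),"open",round(s["opening"],4))
    print(n,"x",np.round(q/.03,2),np.round(np.degrees(w/n)/5,2))
E
python3 - <<'E'
from h import *
r,p=plate(.034,.219,.12); print(p); go(r,p,30)
E
```

```text
[0.54901151 0.04990765 0.16237521]
t 0.1 pos [ 0.2625 -0.6214  0.1978] F [ 0.3  0.5 -1. ] open 0.0941
30 x [ 0.56 -0.59  0.05] [0.01 0.   0.04]
```

```bash
python3 -m inch '[[60,0.56,-0.59,0,0.01,0,0.04],[60,0.56,-0.59,0,0.01,0,0.04],[60,0.56,-0.59,0,0.01,0,0.04],[60,0.56,-0.59,0,0.01,0,0.04],[60,0.56,-0.59,0,0.01,0,0.04],[60,0.56,-0.59,0,0.01,0,0.04],[60,0.56,-0.59,0,0.01,0,0.04],[60,0.56,-0.59,0,0.01,0,0.04],[60,0.56,-0.59,0,0.01,0,0.04],[60,0.56,-0.59,0,0.01,0,0.04],[60,0.56,-0.59,0,0.01,0,0.04],[60,0.56,-0.59,0,0.01,0,0.04]]'
python3 -m inch '[[60,0.56,-0.59,0,0.01,0,0.04],[60,0.56,-0.59,0,0.01,0,0.04],[60,0.56,-0.59,0,0.01,0,0.04],[60,0.56,-0.59,0,0.01,0,0.04],[60,0.56,-0.59,0,0.01,0,0.04],[60,0.56,-0.59,0,0.01,0,0.04],[60,0.56,-0.59,0,0.01,0,0.04],[60,0.56,-0.59,0,0.01,0,0.04],[60,0.56,-0.59,0,0.01,0,0.04],[60,0.56,-0.59,0,0.01,0,0.04],[60,0.56,-0.59,0,0.01,0,0.04],[60,0.56,-0.59,0,0.01,0,0.04]]'
python3 -c "
from h import *
go(*plate(.034,.219,.12))"
```

```text
time: 1.6
tool_pos: [0.3711, -0.3488, 0.1992]
eef_rot: [-3.081, -0.557, 0.004]
ft_force: [0.3, -0.4, 0.5]
opening: 0.0601
finger_force: 0.0
time: 3.1
tool_pos: [0.4906, -0.0817, 0.2024]
eef_rot: [-3.082, -0.491, 0.007]
ft_force: [0.6, 0.1, -0.5]
opening: 0.06
finger_force: 0.0
t 3.1 pos [ 0.4906 -0.0817  0.2024] F [ 0.6  0.1 -0.5] open 0.06
6 x [ 0.53 -0.59  0.24] [0.02 0.   0.03]
```

```bash
python3 -m inch '[[60,0.53,-0.59,0.2,0.02,0,0.03],[60,0.53,-0.59,0.2,0.02,0,0.03],[60,0.53,-0.59,0.2,0.02,0,0.03],[60,0.53,-0.59,0.2,0.02,0,0.03],[60,0.53,-0.59,0.2,0.02,0,0.03],[40,0.3,-0.3,0.2,0.02,0,0.03],[40,0,0,0,0,0,0],[40,0,0,0,0,0,0]]'
python3 -c "
from h import *
go(*plate(.034,.219,.043),4)
d=manip.get_image('scene'); cv2.imwrite('pics/s1.png',cv2.resize(d['img'][180:420,100:340],(600,600),interpolation=2))"
```

```text
time: 4.1
tool_pos: [0.5446, 0.0373, 0.1689]
eef_rot: [-3.076, -0.464, 0.01]
ft_force: [1.4, -0.3, -0.4]
opening: 0.0403
finger_force: 0.0
t 4.1 pos [0.5446 0.0373 0.1689] F [ 1.4 -0.3 -0.4] open 0.0403
4 x [ 0.07 -0.09  0.7 ] [ 0.01  0.   -0.  ]
```

View pics/s1.png

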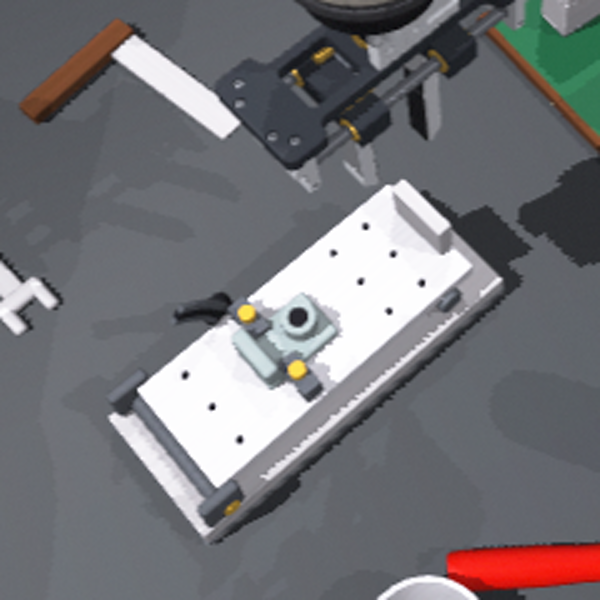

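The gripper hovers near the bar, with its long side parallel to the plate. I'll check the fingertips against the projected TCP before descending.

```bash
python3 -c "
from h import *
d=manip.get_image('scene')
K=np.array([[d['fx'],0,d['cx']],[0,d['fy'],d['cy']],[0,0,1.]])
s=manip.read_state();Rm=R.from_rotvec(s['eef_rot']).as_matrix();p=s['tool_pos']
pts=[p+Rm@[0,k*.02,.017] for k in(-1,1)]+[[.548,.052,.0965]]
q=cv2.projectPoints(np.array(pts),np.array(d['rvec']),np.array(d['tvec']),K,np.array([d['k1'],0,0,0,0.]))[0].reshape(-1,2)
print((q-[100,180])*2.5)"
```

```text
[[415.89609005 151.40341696]
 [369.71603591 188.82674721]
 [417.78010225 206.01342524]]
```

```bash
python3 -m inch '[[40,0.14,-0.18,0.4,0,0,0],[40,0.14,-0.18,0.4,0,0,0],[40,0,0,0.5,0.02,0,0],[40,0,0,0.5,0.02,0,0],[40,0,0,0.5,0,0,0],[40,0,0,0.4,0,0,0],[40,0,0,0,0,0,0],[40,0,0,0,0,0,0]]'
python3 -c "
from h import *
go(*plate(.034,.219,.041),1)"
```

```text
time: 5.2
tool_pos: [0.5491, 0.0536, 0.0886]
eef_rot: [-3.072, -0.465, 0.009]
ft_force: [0.3, 0.6, 0.8]
opening: 0.0403
finger_force: 0.0
t 5.2 pos [0.5491 0.0536 0.0886] F [0.3 0.6 0.8] open 0.0403
1 x [-0.04  0.03  0.17] [-0.01  0.01  0.  ]
```

```bash
python3 -m inch '[[40,-0.04,0.03,0.2,0,0,0],[25,0,0,0,0,0,0],[10,0,0,0,0,0,0],[4,0,0,0,0,0,0],[4,0,0,0,0,0,0],[4,0,0,0,0,0,0],[4,0,0,0,0,0,0]]'
python3 -c "
from h import *
go(*plate(.034,.219,.041),1)"
```

```text
time: 6.08
tool_pos: [0.5481, 0.052, 0.0823]
eef_rot: [-3.073, -0.464, 0.01]
ft_force: [1.6, -4.9, -0.3]
opening: 0.0117
finger_force: 30.0
t 6.08 pos [0.5481 0.052  0.0823] F [ 1.6 -4.9 -0.3] open 0.0117
1 x [ 0.01 -0.02 -0.04] [-0.    0.01 -0.01]
```

```bash
python3 -m inch '[[4,0,0.065,-0.317,0.5,0,0],[4,0,0.065,-0.317,0.5,0,0],[4,0,0.065,-0.317,0.5,0,0],[4,0,0.065,-0.317,0.5,0,0]]'
python3 -c "
from h import *
go(*plate(np.radians(29.5),.219,.040))"
```

```text
time: 6.58
tool_pos: [0.5513, 0.0411, 0.119]
eef_rot: [-2.9, -0.438, 0.048]
ft_force: [5.0, -4.1, -12.5]
opening: 0.0116
finger_force: 30.0
t 6.58 pos [0.5513 0.0411 0.119 ] F [  5.   -4.1 -12.5] open 0.0116
4 x [ 0.    0.12 -0.56] [ 0.87  0.   -0.  ]
```

```bash
python3 -m inch '[[4,0,0.065,-0.317,0.5,0,0],[4,0,0.065,-0.317,0.5,0,0],[4,0,0.065,-0.317,0.5,0,0],[4,0,0.065,-0.317,0.5,0,0],[4,0,0.065,-0.317,0.5,0,0],[4,0,0.065,-0.317,0.5,0,0],[4,0,0.065,-0.317,0.5,0,0],[4,0,0,0,0,0,0],[4,0,0,0,0,0,0]]'
python3 -c "
from h import *
go(*plate(np.radians(29.5),.219,.040))"
```

```text
time: 7.7
tool_pos: [0.5617, 0.0079, 0.1771]
eef_rot: [-2.602, -0.393, 0.105]
ft_force: [1.1, -4.1, -1.6]
opening: 0.0115
finger_force: 30.0
t 7.7 pos [0.5617 0.0079 0.1771] F [ 1.1 -4.1 -1.6] open 0.0115
1 x [ 0.01 -0.01 -0.02] [ 0.01  0.01 -0.01]
```

```bash
python3 -m inch '[[12,0,0,0,0,0,0],[25,0,0,0,0,0,0],[40,0,0,0,0,0,0],[45,0,0,-0.4,0,0,0],[45,0,0,-0.8,0,0,0],[60,0,0,-1,0,0,0],[60,0,0,-1,0,0,0],[60,0,0,-1,0,0,0],[60,0,0.5,-0.8,0,0,0]]'
python3 -c "
from h import *
y=np.radians(11.7); r,_=slant(y,np.radians(45),[0,0,0]); g=np.array([.396,.258,.050])+r[:,2]*.002
g=g-.004*np.array([np.sin(y),-np.cos(y),0])
print(r,g-.1*r[:,2]); go(r,g-.1*r[:,2]); print(manip.read_state()['joints'].round(2))
d=manip.get_image('scene'); cv2.imwrite('pics/s2.png',d['img'])"
```

```text
time: 8.82
tool_pos: [0.588, -0.075, 0.3029]
eef_rot: [-2.602, -0.395, 0.103]
ft_force: [0.8, -0.9, 0.1]
opening: 0.0599
finger_force: 0.0
[[-0.14339227  0.97922281  0.14339227]
 [ 0.69241509  0.2027873  -0.69241509]
 [-0.70710678  0.         -0.70710678]] [0.38113641 0.32977357 0.11929646]
t 8.82 pos [ 0.588  -0.075   0.3029] F [ 0.8 -0.9  0.1] open 0.0599
23 x [ 0.45 -0.64  0.26] [-0.49 -0.5  -0.61]
[ 0.57  0.44 -0.42  1.48 -0.28  1.5  -1.04]
```

View pics/s2.png

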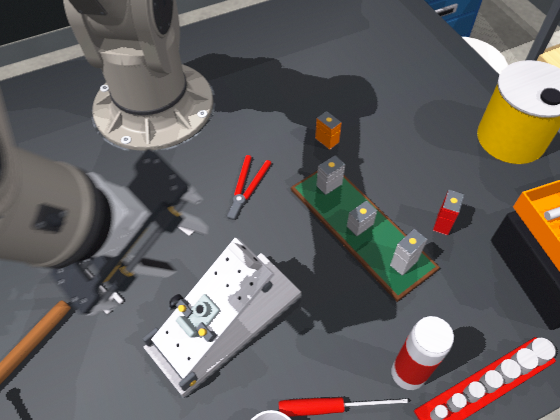

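The plate holds at about 29.5°. I'll move to a high standoff by the middle stack.

```bash
cat >> h.py <<'E'
def pick(back,y=11.7,c=(.396,.258,.050),t=45,up=0,off=.004):
    y=np.radians(y); r,_=slant(y,np.radians(t),[0,0,0])
    return r,np.array(c)+r[:,2]*(.002-back)-off*np.array([np.sin(y),-np.cos(y),0])+up*zb
E
python3 -c "
from h import *
go(*pick(.1,up=.15),24)"
```

```text
t 8.88 pos [ 0.5891 -0.0791  0.3034] F [-1.2 -2.4  0.7] open 0.0601
24 x [ 0.39 -0.63  0.04] [-0.47 -0.48 -0.59]
```

```bash
python3 -m inch '[[60,0.39,-0.63,0.04,-0.47,-0.48,-0.59],[60,0.39,-0.63,0.04,-0.47,-0.48,-0.59],[60,0.39,-0.63,0.04,-0.47,-0.48,-0.59],[60,0.39,-0.63,0.04,-0.47,-0.48,-0.59],[60,0.39,-0.63,0.04,-0.47,-0.48,-0.59],[60,0.39,-0.63,0.04,-0.47,-0.48,-0.59],[60,0.39,-0.63,0.04,-0.47,-0.48,-0.59],[60,0.39,-0.63,0.04,-0.47,-0.48,-0.59],[60,0.39,-0.63,0.04,-0.47,-0.48,-0.59],[60,0.39,-0.63,0.04,-0.47,-0.48,-0.59],[60,0.39,-0.63,0.04,-0.47,-0.48,-0.59],[60,0.39,-0.63,0.04,-0.47,-0.48,-0.59]]'
python3 -c "
from h import *
go(*pick(.1,up=.15),12);print(manip.read_state()['joints'].round(2))"
```

```text
time: 10.38
tool_pos: [0.569, 0.1797, 0.3407]
eef_rot: [2.658, 1.496, -0.485]
ft_force: [-0.5, 0.0, -0.2]
opening: 0.0597
finger_force: 0.0
t 10.38 pos [0.569  0.1797 0.3407] F [-0.5  0.  -0.2] open 0.0597
12 x [ 0.37 -0.62  0.04] [-0.47 -0.48 -0.58]
[-0.08  0.46 -0.57  1.34  0.26  1.73 -1.18]
```

```bash
python3 -m inch '[[60,0.37,-0.62,0.04,-0.47,-0.48,-0.58],[60,0.37,-0.62,0.04,-0.47,-0.48,-0.58],[60,0.37,-0.62,0.04,-0.47,-0.48,-0.58],[60,0.37,-0.62,0.04,-0.47,-0.48,-0.58],[60,0.37,-0.62,0.04,-0.47,-0.48,-0.58],[60,0.37,-0.62,0.04,-0.47,-0.48,-0.58],[60,0.37,-0.62,0.04,-0.47,-0.48,-0.58],[60,0.37,-0.62,0.04,-0.47,-0.48,-0.58],[60,0.37,-0.62,0.04,-0.47,-0.48,-0.58],[60,0.37,-0.62,0.04,-0.47,-0.48,-0.58],[60,0.37,-0.62,0.04,-0.47,-0.48,-0.58],[60,0.37,-0.62,0.04,-0.47,-0.48,-0.58]]'
python3 -c "
from h import *
go(*pick(.1,up=.15));print(manip.read_state()['joints'].round(2))"
```

```text
time: 11.88
tool_pos: [0.3797, 0.3288, 0.2686]
eef_rot: [1.548, 1.901, -0.641]
ft_force: [0.6, 0.5, -0.7]
opening: 0.06
finger_force: 0.0
t 11.88 pos [0.3797 0.3288 0.2686] F [ 0.6  0.5 -0.7] open 0.06
1 x [ 0.    0.05 -0.03] [ 0.03  0.05 -0.02]
[-0.65  0.55 -0.72  1.62  0.62  1.88 -1.28]
```

```bash
python3 -m inch '[[60,0.59,0.01,0.59,0.01,0.02,0],[60,0.59,0.01,0.59,0.01,0.02,0],[60,0.59,0.01,0.59,0.01,0.01,-0.02],[60,0.59,0.01,0.59,0,0,0],[60,0.59,0.01,0.59,0,0,0],[60,0.4,0,0.4,0,0,0],[60,0.1,0,0.1,0,0,0],[60,0,0,0,0,0,0]]'
python3 -c "
from h import *
go(*pick(0),4);print(manip.read_state()['joints'].round(2))
d=manip.get_image('scene'); cv2.imwrite('pics/s3.png',cv2.resize(d['img'][80:320,240:500],(650,600),interpolation=2))"
```

```text
time: 12.88
tool_pos: [0.3817, 0.3291, 0.1221]
eef_rot: [1.553, 1.906, -0.642]
ft_force: [-0.2, 0.1, 0.4]
opening: 0.0602
finger_force: 0.0
t 12.88 pos [0.3817 0.3291 0.1221] F [-0.2  0.1  0.4] open 0.0602
4 x [ 0.02 -0.    0.85] [-0. -0. -0.]
[-0.67  0.72 -0.69  1.71  0.69  1.69 -1.42]
```

View pics/s3.png

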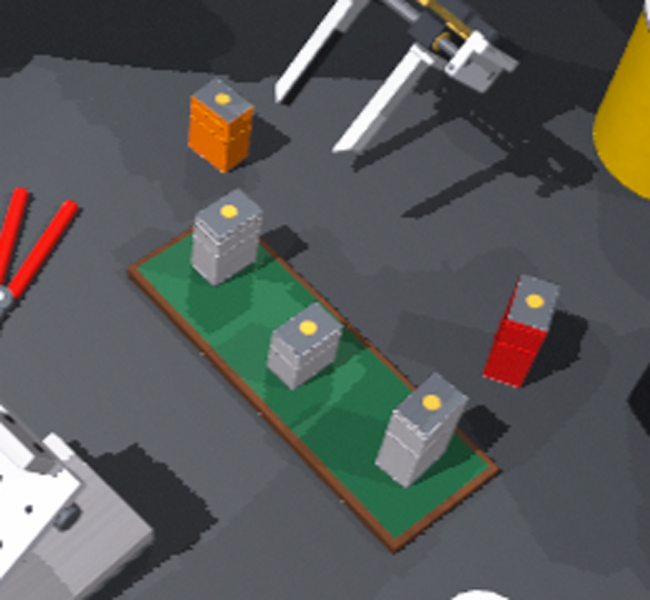

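Fingers (tips at about (280,95) and (340,150) in the crop) straddle the line to the middle stack (225,240). The orange decoy (222,130) is close, so I'll check its clearance.

```bash
python3 -c "
from h import *
P=np.load('scene0.npy')[110:150,312:345].reshape(-1,3); q=P[P[:,2]>.02]; print(q[:,2].max(),cv2.minAreaRect((q[:,:2]*1000).astype(np.float32)))
s=manip.read_state();Rm=R.from_rotvec(s['eef_rot']).as_matrix();_,p=pick(0)
# decoy corners in tool frame at grasp
b=cv2.boxPoints(cv2.minAreaRect((q[:,:2]*1000).astype(np.float32)))/1000
for c in b: print(((np.array([*c,q[:,2].max()])-p)@Rm).round(3))"
```

```text
0.8967205135818841 ((606.0804443359375, 126.57699584960938), (52.69012451171875, 812.606201171875), 59.778961181640625)
[-0.543 -0.141 -0.656]
[-0.928  0.464 -0.273]
[-0.9    0.499 -0.301]
[-0.516 -0.106 -0.684]
```

```bash
python3 -c "
from h import *
P=np.load('scene0.npy')[110:150,312:345].reshape(-1,3); q=P[(P[:,2]>.03)&(P[:,2]<.1)&(P[:,0]>.1)&(P[:,0]<.4)]; print(q[:,2].max(),cv2.minAreaRect((q[:,:2]*1000).astype(np.float32)))
s=manip.read_state();Rm=R.from_rotvec(s['eef_rot']).as_matrix();_,p=pick(0)
b=cv2.boxPoints(cv2.minAreaRect((q[:,:2]*1000).astype(np.float32)))/1000
for c in b: print(((np.array([*c,q[:,2].max()])-p)@Rm).round(3))"
```

```text
0.07295852805123171 ((278.5847473144531, 317.4976806640625), (47.6034049987793, 34.441017150878906), 18.331798553466797)
[ 0.049 -0.129 -0.083]
[ 0.025 -0.125 -0.059]
[ 0.029 -0.077 -0.063]
[ 0.053 -0.081 -0.087]
```

Clearance to the decoy is about 6 mm, so I grasp 10 mm higher.

```bash
python3 -c "
from h import *
go(*pick(0,c=(.396,.258,.061)),5)"
```

```text
t 12.93 pos [0.3818 0.3292 0.1224] F [-0.7 -0.2 -1.2] open 0.0601
5 x [-0.03 -0.    0.63] [-0. -0. -0.]
```

```bash
python3 -m inch '[[60,-0.08,0,0.6,0,0,0],[60,-0.08,0,0.65,0,0,0],[60,0,0,0.65,0,0,0],[60,0,0,0.65,0,0,0],[60,0,0,0.6,0,0,0],[60,0,0,0,0,0,0],[45,0,0,0,0,0,0],[35,0,0,0,0,0,0],[22,0,0,0,0,0,0],[22,0,0,0,0,0,0],[22,0,0,0,0,0,0]]'
python3 -c "
from h import *
go(*pick(0,c=(.396,.258,.061)),1)"
```

```text
time: 14.3
tool_pos: [0.3957, 0.2605, 0.0585]
eef_rot: [1.553, 1.906, -0.642]
ft_force: [-2.5, 3.1, 3.5]
opening: 0.0296
finger_force: 30.0
t 14.3 pos [0.3957 0.2605 0.0585] F [-2.5  3.1  3.5] open 0.0296
1 x [-0.02 -0.01 -0.03] [-0.01 -0.02 -0.01]
```

```bash
cat >> h.py <<'E'
def place(back,up,off=.0025,lat=0):
    r,_=slant(YAW,np.radians(45),[0,0,0])
    return r, C-(.078+back+off)*xb+lat*yb+(.025+.0465+up)*zb
E
python3 -m inch '[[22,-0.2,0,-0.2,0,0,0],[22,-0.5,0,-0.5,0,0,0],[22,-0.6,0,-0.6,0,0,0],[22,-0.6,0,-0.6,0,0,0],[22,-0.6,0,-0.6,0,0,0],[22,0,0,0,0,0,0]]'
python3 -c "
from h import *
print(place(0,0)[1]);go(*place(.13,.1))"
```

```text
time: 15.05
tool_pos: [0.3963, 0.2607, 0.1665]
eef_rot: [1.555, 1.905, -0.638]
ft_force: [-0.0, 0.4, -6.9]
opening: 0.0298
finger_force: 30.0
[0.5561955  0.02669991 0.0715    ]
t 15.05 pos [0.3963 0.2607 0.1665] F [-0.   0.4 -6.9] open 0.0298
7 x [-0.48  0.43  0.44] [-0.11 -0.01 -0.12]
```

```bash
python3 -m inch '[[22,-0.48,0.43,0.44,-0.11,-0.01,-0.12],[22,-0.48,0.43,0.44,-0.11,-0.01,-0.12],[22,-0.48,0.43,0.44,-0.11,-0.01,-0.12],[22,-0.48,0.43,0.44,-0.11,-0.01,-0.12],[22,-0.48,0.43,0.44,-0.11,-0.01,-0.12],[22,-0.48,0.43,0.44,-0.11,-0.01,-0.12],[22,-0.48,0.43,0.44,-0.11,-0.01,-0.12],[22,0,0,0,0,0,0]]'
python3 -c "
from h import *
go(*place(.1,.014),4);print(manip.read_state()['joints'].round(2))"
```

```text
time: 16.05
tool_pos: [0.517, 0.1477, 0.1697]
eef_rot: [1.445, 1.965, -0.61]
ft_force: [0.1, -0.1, -7.1]
opening: 0.0299
finger_force: 30.0
t 16.05 pos [0.517  0.1477 0.1697] F [ 0.1 -0.1 -7.1] open 0.0299
4 x [0.34 0.02 0.65] [-0.01  0.02  0.01]
[-0.35  0.53 -0.64  1.87  0.87  1.54 -1.07]
```

```bash
python3 -m inch '[[22,0.34,0.02,0.65,-0.01,0.02,0.01],[22,0.34,0.02,0.65,-0.01,0.02,0.01],[22,0.34,0.02,0.65,-0.01,0.02,0.01],[22,0.34,0.02,0.65,-0.01,0.02,0.01],[22,0,0,0,0,0,0],[22,0,0,0,0,0,0]]'
python3 -c "
from h import *
go(*place(0,.012),6)
d=manip.get_image('scene'); cv2.imwrite('pics/s4.png',cv2.resize(d['img'][160:400,130:390],(650,600),interpolation=2))"
```

```text
time: 16.8
tool_pos: [0.5267, 0.1253, 0.0866]
eef_rot: [1.449, 1.97, -0.597]
ft_force: [-0.1, -0.9, -5.9]
opening: 0.0294
finger_force: 30.0
t 16.8 pos [0.5267 0.1253 0.0866] F [-0.1 -0.9 -5.9] open 0.0294
6 x [-0.39 -0.01  0.42] [ 0.   -0.01  0.  ]
```

View pics/s4.png

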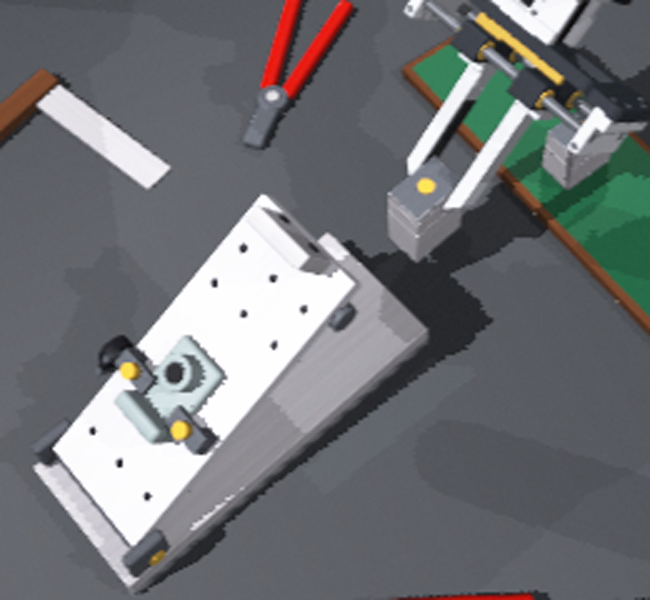

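The stack is upright in the fingers with its top at (420,195) in the crop, next to the raised plate's free end. I'll measure the stack in hand and the base in the same views before inserting.

Run:
```python
from h import *
s=manip.read_state(); 
r,_=place(0,0); t=s["tool_pos"]
for n in ("scene","top"):
    d=manip.get_image(n); P=cloud(d); hsv=cv2.cvtColor(d["img"],cv2.COLOR_BGR2HSV)
    ztop=t[2]-.0465+.0684
    m=(np.linalg.norm(P[...,:2]-t[:2],axis=2)<.045)&(abs(P[...,2]-ztop)<.005)
    k,l,st,_=cv2.connectedComponentsWithStats(m.astype(np.uint8)); i=1+st[1:,4].argmax(); q=P[l==i]
    rr=cv2.minAreaRect((q[:,:2]*1000).astype(np.float32))
    e=np.array([*np.array(rr[0])/1000,0])-t
    print(n,ztop,np.median(q[:,2]),rr,"along xb %.4f lat %.4f"%(e@xb,e@yb), "dot", end=" ")
    y=cv2.inRange(hsv,(20,120,120),(35,255,255))>0; q=P[m&y]; 
    if len(q): e=q.mean(0)-t; print(len(q),"%.4f %.4f"%(e@xb,e@yb))
    # base top face
    m=(abs(P[...,2]-.025)<.0045); L=(P-C)@np.array([xb,yb,zb]).T
    m&=(abs(L[...,0])<.17)&(abs(L[...,1])<.08); q=L[m]
    a=q[:,0]<.10
    print("  base: x %.4f..%.4f y %.4f..%.4f"%(*np.percentile(q[:,0],[.5,99.5]),*np.percentile(q[:,1],[.5,99.5])),cv2.minAreaRect((P[m][:,:2]*1000).astype(np.float32)))
```

```text
scene 0.10879170577060633 0.10800660446169721 ((525.5559692382812, 130.77426147460938), (54.09229278564453, 60.94996643066406), 13.72675895690918) along xb -0.0054 lat 0.0004 dot 32 0.0012 0.0012
  base: x -0.1355..0.1334 y -0.0511..0.0550 ((579.9471435546875, -48.65187072753906), (111.5516586303711, 270.66912841796875), 17.21579360961914)
top 0.10879170577060633 0.10984078506710876 ((544.0946655273438, 121.76920318603516), (39.22391891479492, 13.122734069824219), 89.01759338378906) along xb 0.0087 lat 0.0154 dot   base: x -0.1324..-0.0569 y -0.0460..0.0536 ((554.5225219726562, 40.76606750488281), (103.75059509277344, 76.4744644165039), 17.157730102539062)
```

Scene-consistent measurement agrees with the planned TCP to under 1 mm. Inserting.

```bash
python3 -m inch '[[22,-0.39,-0.01,0.42,0,0,0],[22,-0.39,-0.01,0.42,0,0,0],[22,-0.39,-0.01,0.42,0,-0.02,0],[22,-0.39,-0.01,0.42,0,-0.02,0],[22,-0.39,-0.01,0.42,0,-0.02,0],[22,-0.39,-0.01,0.42,0,0,0],[22,0,0,0,0,0,0],[22,0,0,0,0,0,0]]'
python3 -c "
from h import *
go(*place(0,.0),1)"
```

```text
time: 17.95
tool_pos: [0.5556, 0.0264, 0.0825]
eef_rot: [1.446, 1.966, -0.6]
ft_force: [0.8, 0.8, -6.1]
opening: 0.0299
finger_force: 30.0
t 17.95 pos [0.5556 0.0264 0.0825] F [ 0.8  0.8 -6.1] open 0.0299
1 x [0.26 0.02 0.25] [0.02 0.03 0.02]
```

Now lower 11 mm, watching for contact.

```bash
python3 -m inch '[[22,0.1,0.02,0.1,0.02,0.03,0.02],[22,0.08,0,0.08,0,0,0],[22,0.05,0,0.05,0,0,0],[22,0,0,0,0,0,0],[22,0,0,0,0,0,0]]'
python3 -c "
from h import *
go(*place(0,.0),1)"
```

```text
time: 18.58
tool_pos: [0.5562, 0.0262, 0.0728]
eef_rot: [1.45, 1.966, -0.6]
ft_force: [-0.4, 0.1, -6.4]
opening: 0.0297
finger_force: 30.0
t 18.57 pos [0.5562 0.0262 0.0728] F [-0.4  0.1 -6.4] open 0.0297
1 x [0.04 0.01 0.02] [-0.  0. -0.]
```

```bash
python3 -m inch '[[22,0.03,0.0,0.03,0,0,0],[22,0,0,0,0,0,0],[22,0,0,0,0,0,0]]'; python3 -m inch '[[22,0.025,0.0,0.025,0,0,0],[22,0,0,0,0,0,0],[22,0,0,0,0,0,0]]'
```

```text
time: 18.95
tool_pos: [0.5563, 0.0262, 0.0718]
eef_rot: [1.45, 1.965, -0.6]
ft_force: [-2.3, 1.7, 1.9]
opening: 0.0298
finger_force: 30.0
time: 19.32
tool_pos: [0.5563, 0.0264, 0.0716]
eef_rot: [1.449, 1.964, -0.6]
ft_force: [-7.6, 6.1, 15.8]
opening: 0.0296
finger_force: 30.0
```

```bash
python3 -m inch '[[22,-0.02,0,-0.02,0,0,0],[28,0,0,0,0,0,0],[36,0,0,0,0,0,0],[48,0,0,0,0,0,0],[48,0,0,0,0,0,0],[48,0,0,-0.3,0,0,0],[48,0,0,-0.6,0,0,0],[48,0,0,-0.9,0,0,0],[48,0,0,-0.9,0,0,0],[48,0,0,-0.9,0,0,0],[48,0,0,-0.9,0,0,0],[48,0,0,0,0,0,0]]'
python3 - <<'E'
from h import *
t,_=0,0
for n in ("scene","top"):
    d=manip.get_image(n); P=cloud(d); hsv=cv2.cvtColor(d["img"],cv2.COLOR_BGR2HSV)
    L=(P-C)@np.array([xb,yb,zb]).T
    m=(abs(L[...,0]+.078)<.06)&(abs(L[...,1])<.05)&(abs(L[...,2]-.0934)<.006); q=L[m]
    print(n,m.sum(),np.percentile(q,[1,50,99],axis=0).round(4).tolist() if m.sum() else '')
    y=m&(cv2.inRange(hsv,(20,120,120),(35,255,255))>0); print("dot",y.sum(),L[y].mean(0).round(4) if y.any() else '')
    cv2.imwrite(f"pics/{n}5.png",d["img"])
a=cv2.resize(cv2.imread("pics/scene5.png")[220:400,130:330],(600,540),interpolation=2); cv2.imwrite("pics/s5.png",a)
print(manip.read_state()["tool_pos"])
E
```

```text
time: 20.82
tool_pos: [0.528, 0.1202, 0.1685]
eef_rot: [1.448, 1.967, -0.595]
ft_force: [0.3, -1.0, -0.7]
opening: 0.0479
finger_force: 0.0
scene 0 
dot 0 
top 253 [[-0.1001, -0.0151, 0.0881], [-0.0859, -0.0008, 0.0945], [-0.071, 0.0145, 0.098]]
dot 15 [-0.077  -0.0012  0.0956]
[0.52790611 0.11748663 0.16693283]
```

View pics/s5.png

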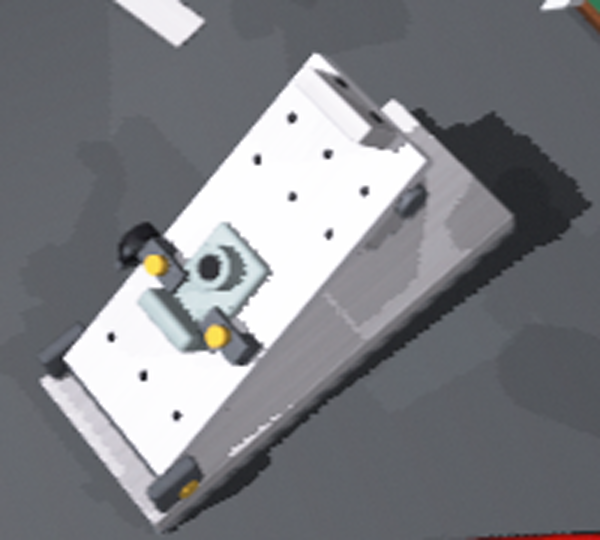

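Scene view: the stack is hidden under the plate and nothing is disturbed. The top view puts the stack edge at −100.1 mm and lateral −0.8 mm, so it is on target. Now back to the end stop.

```bash
python3 -m inch '[[40,-0.5,0,-0.5,0,0,0],[40,-0.7,0,-0.7,0,0,0],[40,-0.7,0,-0.7,0,0,0],[40,-0.7,0,-0.7,0,0,0],[40,-0.7,0,-0.7,0,0,0],[40,-0.3,0,-0.3,0,0,0],[40,0,0,0,0,0,0]]'
python3 -c "
from h import *
r,p=plate(np.radians(29.5),.219,.16); print(p); go(r,p,24)"
```

```text
time: 21.8
tool_pos: [0.528, 0.1171, 0.32]
eef_rot: [1.451, 1.965, -0.6]
ft_force: [-0.2, 1.1, -1.1]
opening: 0.0398
finger_force: 0.0
[ 0.57946177 -0.04846127  0.28209767]
t 21.8 pos [0.528  0.1171 0.32  ] F [-0.2  1.1 -1.1] open 0.0398
24 x [-0.18  0.2   0.1 ] [0.48 0.48 0.63]
```

```bash
python3 -m inch '[[40,-0.18,0.2,0.1,0.48,0.48,0.63],[40,-0.18,0.2,0.1,0.48,0.48,0.63],[40,-0.18,0.2,0.1,0.48,0.48,0.63],[40,-0.18,0.2,0.1,0.48,0.48,0.63],[40,-0.18,0.2,0.1,0.48,0.48,0.63],[40,-0.18,0.2,0.1,0.48,0.48,0.63],[40,-0.18,0.2,0.1,0.48,0.48,0.63],[40,-0.18,0.2,0.1,0.48,0.48,0.63],[40,-0.18,0.2,0.1,0.48,0.48,0.63],[40,-0.18,0.2,0.1,0.48,0.48,0.63],[40,-0.18,0.2,0.1,0.48,0.48,0.63],[40,-0.18,0.2,0.1,0.48,0.48,0.63]]'
python3 -c "
from h import *
go(*plate(np.radians(29.5),.219,.16),12);print(manip.read_state()['joints'].round(2))"
```

```text
time: 23.3
tool_pos: [0.5916, 0.0405, 0.3205]
eef_rot: [2.621, 1.548, -0.466]
ft_force: [0.0, -0.5, 0.5]
opening: 0.0401
finger_force: 0.0
t 23.3 pos [0.5916 0.0405 0.3205] F [ 0.  -0.5  0.5] open 0.0401
12 x [-0.19  0.19  0.08] [0.48 0.48 0.63]
[ 0.09  0.42 -0.5   1.42  0.3   1.65 -0.93]
```

```bash
python3 -m inch '[[40,-0.19,0.19,0.08,0.48,0.48,0.63],[40,-0.19,0.19,0.08,0.48,0.48,0.63],[40,-0.19,0.19,0.08,0.48,0.48,0.63],[40,-0.19,0.19,0.08,0.48,0.48,0.63],[40,-0.19,0.19,0.08,0.48,0.48,0.63],[40,-0.19,0.19,0.08,0.48,0.48,0.63],[40,-0.19,0.19,0.08,0.48,0.48,0.63],[40,-0.19,0.19,0.08,0.48,0.48,0.63],[40,-0.19,0.19,0.08,0.48,0.48,0.63],[40,-0.19,0.19,0.08,0.48,0.48,0.63],[40,-0.19,0.19,0.08,0.48,0.48,0.63],[40,-0.19,0.19,0.08,0.48,0.48,0.63]]'
python3 -m inch '[[40,0,0,0,0,0,0],[40,0,0,0,0,0,0]]' >/dev/null
python3 - <<'E'
from h import *
go(*plate(np.radians(29.5),.219,.041),5)
for n in ("scene","top"):   # bar top: check plate angle
    d=manip.get_image(n); P=cloud(d); L=(P-H)@np.array([xb,yb,zb]).T
    a=np.radians(29.5); s=-np.cos(a)*L[...,0]+np.sin(a)*L[...,2]; nn=np.sin(a)*L[...,0]+np.cos(a)*L[...,2]
    m=(abs(s-.219)<.02)&(abs(L[...,1])<.04)&(abs(nn-.054)<.006)
    print(n,m.sum(),np.percentile(np.c_[s[m],nn[m]],[2,50,98],axis=0).round(4).tolist() if m.any() else '')
E
```

```text
time: 24.8
tool_pos: [0.5775, -0.0485, 0.2842]
eef_rot: [-2.6, -0.396, 0.108]
ft_force: [0.3, 0.5, -0.3]
opening: 0.0401
finger_force: 0.0
t 25.05 pos [ 0.5781 -0.0475  0.2855] F [-0.8  0.8 -0.1] open 0.0399
5 x [0.01 0.02 0.81] [0.   0.01 0.01]
scene 252 [[0.2146, 0.0484], [0.2208, 0.0535], [0.2262, 0.0559]]
top 238 [[0.2141, 0.0484], [0.223, 0.0551], [0.2262, 0.0574]]
```

Plate is still at 29.5° with the bar where expected. Approach and grip.

```bash
python3 -m inch '[[40,0.02,0.05,0.7,0,0,0],[40,0.02,0.05,0.8,0,0,0],[40,0,0,0.8,0,0,0],[40,0,0,0.8,0,0,0],[40,0,0,0.6,0,0,0],[40,0,0,0.3,0,0,0],[40,0,0,0,0,0,0],[20,0,0,0,0,0,0],[4,0,0,0,0,0,0],[4,0,0,0,0,0,0],[4,0,0,0,0,0,0]]'
python3 -c "
from h import *
go(*plate(np.radians(29.5),.219,.041),1)"
```

```text
time: 26.52
tool_pos: [0.5622, 0.0061, 0.1802]
eef_rot: [-2.602, -0.401, 0.106]
ft_force: [-1.7, 2.1, 4.7]
opening: 0.0113
finger_force: 30.0
t 26.52 pos [0.5622 0.0061 0.1802] F [-1.7  2.1  4.7] open 0.0113
1 x [ 0.01 -0.01  0.07] [0.02 0.04 0.06]
```

```bash
python3 -m inch '[[4,0,-0.056,0.317,-0.5,0,0],[4,0,-0.056,0.317,-0.5,0,0],[4,0,-0.056,0.317,-0.5,0,0],[4,0,-0.025,0.127,-0.2,0,0],[4,0,0,0,0,0,0]]'
python3 -c "
from h import *
go(*plate(np.radians(20),.219,.043),1)"
```

```text
time: 27.15
tool_pos: [0.5562, 0.025, 0.1533]
eef_rot: [-2.747, -0.424, 0.079]
ft_force: [2.8, 6.3, -5.6]
opening: 0.0116
finger_force: 30.0
t 27.15 pos [0.5562 0.025  0.1533] F [ 2.8  6.3 -5.6] open 0.0116
1 x [ 0.02 -0.03  0.12] [-0.19  0.03  0.07]
```

```bash
python3 -m inch '[[4,0,-0.012,0.063,-0.1,0,0],[4,0,0,0,0,0,0],[4,0,0,0,0,0,0]]'; python3 -m inch '[[4,0,-0.008,0.04,-0.06,0,0],[4,0,0,0,0,0,0],[4,0,0,0,0,0,0]]'
python3 -c "
from h import *
go(*plate(np.radians(20),.219,.043),1)"
```

```text
time: 27.52
tool_pos: [0.5561, 0.0258, 0.1519]
eef_rot: [-2.755, -0.425, 0.078]
ft_force: [0.2, 6.9, 2.3]
opening: 0.0115
finger_force: 30.0
time: 27.9
tool_pos: [0.5559, 0.0264, 0.1509]
eef_rot: [-2.76, -0.426, 0.077]
ft_force: [-0.5, 5.5, 3.1]
opening: 0.0113
finger_force: 30.0
t 27.9 pos [0.5559 0.0264 0.1509] F [-0.5  5.5  3.1] open 0.0113
1 x [ 0.01 -0.02  0.03] [-0.03  0.03  0.06]
```

```bash
python3 -m inch '[[4,0,-0.006,0.03,-0.04,0,0],[4,0,0,0,0,0,0],[4,0,0,0,0,0,0]]'; python3 -m inch '[[4,0,0,0.03,-0.03,0,0],[4,0,0,0,0,0,0],[4,0,0,0,0,0,0]]'
```

```text
time: 28.28
tool_pos: [0.5558, 0.0268, 0.1502]
eef_rot: [-2.764, -0.426, 0.076]
ft_force: [-0.3, 5.1, 4.5]
opening: 0.0114
finger_force: 30.0
time: 28.65
tool_pos: [0.5558, 0.027, 0.1499]
eef_rot: [-2.766, -0.426, 0.075]
ft_force: [-2.7, 3.3, 12.7]
opening: 0.0113
finger_force: 30.0
```

```bash
python3 -m inch '[[4,0,0,0.03,0,0,0],[4,0,0,0,0,0,0],[4,0,0,0,0,0,0]]'; python3 -m inch '[[4,0,0,0.02,0,0,0],[4,0,0,0,0,0,0],[4,0,0,0,0,0,0]]'
python3 -c "
from h import *
go(*plate(np.radians(20),.219,.043),1)"
```

```text
time: 29.02
tool_pos: [0.5558, 0.0271, 0.1497]
eef_rot: [-2.767, -0.426, 0.074]
ft_force: [-5.7, 0.4, 22.2]
opening: 0.011
finger_force: 30.0
time: 29.4
tool_pos: [0.5558, 0.0271, 0.1496]
eef_rot: [-2.767, -0.426, 0.074]
ft_force: [-7.8, 0.3, 31.0]
opening: 0.0111
finger_force: 30.0
t 29.4 pos [0.5558 0.0271 0.1496] F [-7.8  0.3 31. ] open 0.0111
1 x [ 0.01 -0.01 -0.02] [0.05 0.02 0.06]
```

Firm contact: 31 N with the motion stalled at 20°. Release and retreat.

```bash
python3 -m inch '[[12,0,0,0,0,0,0],[25,0,0,0,0,0,0],[40,0,0,0,0,0,0],[40,0,0,-0.3,0,0,0],[40,0,0,-0.6,0,0,0],[40,0,0,-0.9,0,0,0],[40,0,0,-0.9,0,0,0],[40,0,0,-0.9,0,0,0],[40,0,0.3,-0.9,0,0,0],[40,0,0.5,-0.9,0,0,0],[40,0,0.5,-0.9,0,0,0],[40,0,0,0,0,0,0]]'
python3 -m inch '[[40,0,0.6,-0.6,0,0,0],[40,0,0.9,-0.3,0,0,0],[40,0,0.9,0,0,0,0],[40,0,0.9,0,0,0,0],[40,0,0.4,0,0,0,0],[40,0,0,0,0,0,0],[40,0,0,0,0,0,0]]'
python3 - <<'E'
from h import *
for n in ("scene","top"):
    d=manip.get_image(n); P=cloud(d); L=(P-H)@np.array([xb,yb,zb]).T; cv2.imwrite(f"pics/{n}6.png",d["img"])
    a=np.radians(20); s=-np.cos(a)*L[...,0]+np.sin(a)*L[...,2]; nn=np.sin(a)*L[...,0]+np.cos(a)*L[...,2]
    m=(s>.14)&(s<.208)&(abs(L[...,1])<.043)&(abs(nn-.018)<.012)
    if m.sum()>50:
        k=np.polyfit(s[m],nn[m],1); print(n,m.sum(),np.median(nn[m]),"angle",20+np.degrees(np.arctan(np.median(nn[m]-.018)/.175)))
    B=L+[.11,0,.035]; B[...,0]-=.0; B=(P-C)@np.array([xb,yb,zb]).T
    m=(B[...,0]<-.08)&(B[...,0]>-.13)&(abs(B[...,1])<.05)&(abs(B[...,2]-.0934)<.005); print("stack",m.sum(),np.percentile(B[m],[2,98],axis=0).round(4).tolist() if m.any() else '')
    y=(B[...,0]<-.09)&(B[...,0]>-.115)&(abs(B[...,1])<.04)&(B[...,2]>.035)&(B[...,2]<.08); print("stack end face",y.sum(),np.percentile(B[y],[5,50,95],axis=0).round(4).tolist() if y.any() else '')
a=cv2.resize(cv2.imread("pics/scene6.png")[150:400,130:450],(640,500)); cv2.imwrite("pics/s6.png",a)
cv2.imwrite("pics/t6.png",cv2.resize(cv2.imread("pics/top6.png")[110:290,150:440],(725,450)))
E
```

```text
time: 30.9
tool_pos: [0.5867, -0.0709, 0.3145]
eef_rot: [-2.77, -0.424, 0.071]
ft_force: [-0.4, 0.9, -1.5]
opening: 0.0404
finger_force: 0.0
time: 31.78
tool_pos: [0.6201, -0.1759, 0.3006]
eef_rot: [-2.767, -0.428, 0.075]
ft_force: [-1.0, 1.1, 0.1]
opening: 0.0402
finger_force: 0.0
scene 1985 0.017299234944218575 angle 19.77056762558727
stack 4 [[-0.0849, 0.0485, 0.0934], [-0.0802, 0.0494, 0.097]]
stack end face 0 
top 1114 0.019379525759561925 angle 20.451653523226053
stack 50 [[-0.0999, -0.015, 0.0896], [-0.0951, 0.0142, 0.097]]
stack end face 72 [[-0.1002, -0.0151, 0.0371], [-0.0999, -0.007, 0.0583], [-0.0915, 0.0119, 0.0776]]
```

View pics/t6.png

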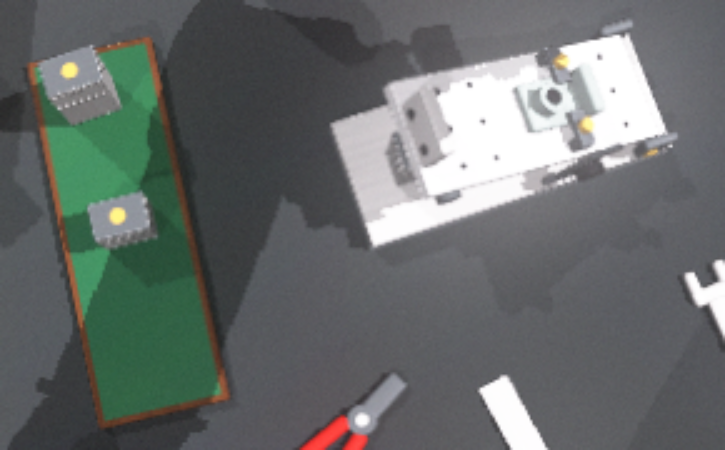

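View pics/s6.png

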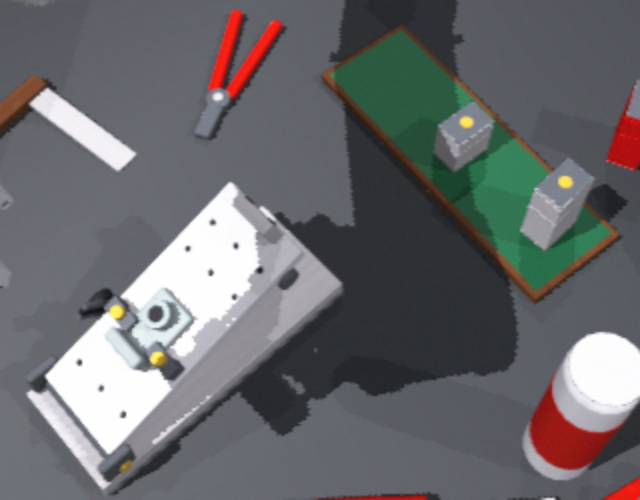

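The top view shows the stack standing square under the plate's free end, at about (400,158). The short and tall stacks are untouched at (118,217) and (70,72). The two cameras put the plate at 19.8° and 20.5°, averaging about 20°. The gripper is clear, so I'm handing in.

```bash
python3 -c "
from rig import manip
print(manip.finish_job())"
```

```text
the job is handed in; nothing more can be done
None
```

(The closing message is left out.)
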